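# Seat the carrier and start the test jig with its two-key chord

### The arm

A 6-joint arm with a two-finger parallel gripper is mounted at the origin on the work surface. World frame = base frame: x ahead of the robot, y to its left, z up, the work surface at z = 0. Lengths are in m, angles in rad, forces in N, time in s.
With the tool pointing down it reaches from about 0.375 to 0.75 m from the base axis. Payload 9 kg.
Tool frame: the origin (TCP) lies on the centre line of the jaws, within the pads' length; the fingertips stand 19 mm ahead of it and the grasp point (between the pads) is the TCP; z points along the fingers, x is the direction in which the jaws open and shut, and the axes are right-handed (so a half turn about z gives the same grasp; the last joint's range is limited). The gripper opens to 85 mm and grips with 20 to 120 N. Pads are 22 mm wide; open, the fingers measure 114 mm over their backs; the gripper's body (76 mm by 85 mm) begins 54 mm behind the grasp point. The pads swing forward as they close: fully open they stand 13 mm farther back than shut.
Start: joints at [-1.345, 0.104, 0.097, 1.564, 0, 1.353], TCP at [0.258, -0.542, 0.25] pointing down, gripper open.
Joint ranges: [-2.99, 2.99], [-0.84, 1.86], [-1.1, 1.16], [-1.84, 2.11], [-1.51, 1.56], [-3.14, 3.14]. Speed limits (rad/s): [2.22, 2.22, 2.57, 3.14, 3.14, 3.14].

### API

Orientations are given as a unit quaternion [x, y, z, w].
In Python, from plant import get_obs, eyes, ticket gives the robot as it stands.
- The arm moves only by the shell command python3 -m creep 'ROWS' [FORCE]. ROWS is JSON, a list of rows, each a list of 7 numbers: the shift along the tool's x, y, z in m, then the turn, a rotation vector about the tool's x, y, z in rad, then the finger opening in m, from 0 to 0.0854. In form: [[x, y, z, rx, ry, rz, claw], ...]. A call has 1 to 10 rows; each row is the pose to reach, as a shift and turn from the pose measured when the call began, along the tool's axes at that moment; what a row does not reach only later rows make up. A row lasts 1/12 s, in which the tool goes at most 41.7 mm and 7.16 degrees, less where a joint would pass 70% of its speed; a pose out of reach is approached as far as the arm can. A call with a gripper value outside its range is refused whole. The fingers move at their own pace and stop on an object; FORCE is the grip in N (left out, the last holds). Time passes only in rows, so rows that repeat a pose let the fingers close. It gives the time, the measured TCP pose, the force and the opening at its end, in the units of the state.
- get_obs(): the state, without advancing time (a new reading comes with each control period).
- eyes.camera(name): name is "scene" or "top" or "wrist"; returns a dict with "img" (400x640x3 uint8, red, green, blue), "intrinsics" (3x3 intrinsics, pixels), "R" (3x3) and "t" (3): a world point X has camera coordinates R X + t; the wrist camera has in their place "tool_from_camera" (4x4, takes a point from camera to tool coordinates, whose origin is the TCP and whose axes are the tool frame's). Camera axes: x right, y down, z forward; pixel columns grow to the right and rows downward; lengths in m; the calibration is good to about 2 mm. The wrist camera is an equidistant fisheye: a pixel r from the principal point sees the ray r / f radians off the axis. A picture is of the moment at which its call begins: read the wrist's pose just before it. There is no depth.
- ticket.job_done(): hands the job in, once; it reports no verdict.
The state is a dict: "t": time; "joint_pos": joint angles; "qvel": joint speeds; "joint_torque": joint torques, N m; "tool_pos": TCP position; "tcp_rot": TCP orientation; "force": force on the tool from outside, world axes, zero at the start; "ft_torque": the same for the moment, N m; "gripper_width": opening from 0.0 (shut) to 1.0 (fully open).
Only numpy, scipy, OpenCV 4.12 (cv2) and the standard library are available. Lean on these libraries where they do the work, as an engineer would, in place of code of your own. Each camera call takes 0.05 s, during which the arm holds its last target.

### The job

With the fingertips, push the grey part carrier along the channel of the test jig until its far end sits flush against the stop block, without lifting it and without touching the green flange model mounted on it. Then press the two round start keys on the control box down together, one under each fingertip, hold both fully down for at least two seconds, and let go of both. Do not press the square stop key, and leave the tin, the green cap and the screwdriver where they are.

Things in the scene. Friction and masses are not known exactly. Their poses are not given: they have to be found in the camera images.
- jig: Test jig bolted to the bench: steel base plate 240 (x) x 120 (y) x 20 mm, origin at the centre of its underside. Its x axis runs along the channel towards the stop block. On the plate two rails, each 16 wide and 12 mm high, from x = -120 to +90 mm, leave a channel 76 mm wide; the channel floor is 20 mm above the bench and is open at the -x end. The stop block (35 long, 100 wide, 36 mm high above the plate) fills x = +85 to +120 mm.
- carrier_center (a point): Centre of the loose grey part carrier, a block 90 (x) x 70 (y) x 22 mm high, about 0.3 kg, that lies in the channel and slides freely on its floor (centre 31 mm above the bench, top 42 mm). Its axes are nearly those of the jig. Its near end face, the one to push, is 45 mm from the centre towards -x. It starts 50 to 90 mm short of home. A green flange model is fixed on its top.
- carrier_home (a point): Where the carrier's centre lies when its far end is flush with the stop block: on the jig's centre line, 40 mm along x from the jig's origin and 31 mm above the bench. Axes as the jig's; x points to the stop block.
- model: Green flange model on the carrier, origin at the centre of its underside: a disc 48 mm across and 8 mm thick with a boss 28 mm across, 28 mm tall in all, on the carrier 12 mm towards +x of its centre (top 70 mm above the bench). Not to be touched.
- box: Control box bolted to the bench, grey, 130 x 130 mm, 40 mm high, origin at the centre of its underside. The two round start keys stand in a row along its y axis, 60 mm apart, 20 mm from its centre towards -x; the square stop key is 40 mm from the centre towards +x.
- key_left_top (a point): Centre of the top face of the left (+y) round start key: steel, 22 mm across, 64 mm above the bench when up, in a black collar 38 mm across whose top is 52 mm above the bench. Axes as the box's. It moves down with the key.
- key_right_top (a point): Centre of the top face of the right (-y) round start key, just like the left one and 60 mm from it.
- key_left (a joint): Travel of the left start key in m: 0 up, 0.008 fully down. A spring pushes it up: 1.5 N to start moving, 5 N to be fully down.
- key_right (a joint): Travel of the right start key, as for the left.
- key_stop_top (a point): Centre of the top face of the square stop key, steel, 24 x 24 mm, in a black square collar, 60 mm above the bench. Not to be pressed.
- key_stop (a joint): Travel of the stop key in m: 0 up, 0.005 fully down; spring-loaded (1.5 to 4 N).
- tin_in (a point): Inner floor of a small open steel tin, 52 mm across, 32 mm high, standing on the bench; to be left alone.
- cap: Loose green printed cap standing on the bench: flange 42 mm across with a boss 24 mm across, 38 mm high; origin at the centre of its underside; to be left alone.
- driver_grip (a point): Handle of a screwdriver 180 mm long that lies on the bench; to be left alone.
Not all that is in view belongs to the job. Of the things that look like the part that bears carrier_center, the smaller one is meant. There is more than one size of the box; the job needs the smaller.

How it is judged:
On the way, in this order (a step that is already met when the one before it is completed fails the run):
1. the carrier is flush against the stop block (x of carrier_center in the frame of carrier_home above -0.003 m and value of joint each of key_left, key_right below 0.002 m), for 0.2 s.
2. both start keys are held down together by the fingers for two seconds (value of joint each of key_left, key_right above 0.006 m and contact force between the fingers and key_left_c0 above 1 N and contact force between the fingers and key_right_c0 above 1 N and x of carrier_center in the frame of carrier_home above -0.003 m), for 1.9 s.
At the end, for the whole second after the job is handed in: The carrier is flush (within 3 mm) against the stop block and flat in the channel; after it got there the fingers held both start keys down together (each over 6 of 8 mm) for 1.9 s without a break; now all three keys are up (within 1.5 mm) (x of carrier_center in the frame of carrier_home above -0.003 m and value of joint each of key_left, key_right, key_stop below 0.0015 m and z of carrier_center in the frame of carrier_home below 0.003 m); the robot touches nothing.
It fails at once if one start key is pressed down (over 6 mm) while the other is still up (under 1 mm) ((value of joint key_left above 0.006 m and value of joint key_right below 0.001 m) or (value of joint key_right above 0.006 m and value of joint key_left below 0.001 m)).
It fails at once if the square stop key is pressed, or a start key is pressed before the carrier is home (value of joint key_stop above 0.002 m or (value of joint any of key_left, key_right above 0.004 m and x of carrier_center in the frame of carrier_home below -0.005 m)).
It fails at once if the carrier is lifted (8 mm) or tipped (z of carrier_center in the frame of carrier_home above 0.008 m or angle between carrier_center's own z axis and vertical above 0.15 rad).
It fails at once if the robot touches the green flange model (contact force between any of the fingers, the arm and model above 0.5 N).
It fails at once if the tin, cap or screwdriver is moved by more than 15 mm or the cap or tin is tipped (distance of any of tin_in, cap, driver_grip from where it was at the start of the episode above 0.015 m or angle between any of tin_in, cap's own z axis and vertical above 0.3 rad).
It also fails if it takes over 54 s, if anything falls off the work surface, if the arm or the gripper's body presses on something with over 40 N, if the wrist force passes 120 N, or if a joint passes its speed limit or range.

## Working session

There is one attempt and no reset: what is moved stays moved. The work goes in short steps, Python scripts to look and compute and a shell command to move; the robot and the scene stay as the last step left them, time stands still between calls to the robot, and variables do not carry over. Pictures are saved under pics/ and viewed, and the job is handed in when it is done.

```bash
ls; mkdir -p pics
python3 - <<'E'
from plant import get_obs, eyes
import cv2
o=get_obs();print(o)
for n in("scene","top","wrist"):
    c=eyes.camera(n);cv2.imwrite(f"pics/{n}0.png",c["img"][:,:,::-1])
    print(n,{k:(v.round(4).tolist() if hasattr(v,'round') else v) for k,v in c.items() if k!="img"})
E
```

```text
pics
{'t': 0.0, 'joint_pos': array([-1.34469711e+00,  1.04728543e-01,  9.64547562e-02,  1.56389528e+00,
       -5.60972374e-06,  1.35311338e+00]), 'qvel': array([ 3.63700307e-03,  3.63976205e-04, -7.88661992e-04,  2.72327595e-04,
        3.44320827e-04, -2.96318425e-05]), 'joint_torque': array([ 3.22718355e-03, -5.56929839e+01,  5.03648973e+01,  1.70109206e-02,
       -2.33197343e-04, -7.60313071e-06]), 'tool_pos': array([ 0.25755949, -0.54156028,  0.2494972 ]), 'tcp_rot': array([ 8.45386793e-01, -5.34154190e-01, -4.89351312e-04, -4.81299951e-04]), 'force': array([ 0.37687998,  0.06874046, -0.82924827]), 'ft_torque': array([ 0.01287972, -0.02324237, -0.01700791]), 'gripper_width': 0.9987650602972908}
scene {'intrinsics': [[397.2047, 0.0, 320.9954], [0.0, 397.2047, 201.5535], [0.0, 0.0, 1.0]], 'R': [[-0.7232, 0.6904, -0.0168], [0.4494, 0.4519, -0.7706], [-0.5245, -0.5649, -0.6371]], 't': [0.307, -0.1727, 1.3692]}
top {'intrinsics': [[389.0887, 0.0, 323.6007], [0.0, 389.0887, 200.9023], [0.0, 0.0, 1.0]], 'R': [[0.0122, -0.9998, -0.0146], [-0.9982, -0.0113, -0.0597], [0.0595, 0.0153, -0.9981]], 't': [0.0391, 0.4997, 1.0817]}
wrist {'intrinsics': [[309.7069, 0.0, 322.2881], [0.0, 309.7069, 201.5736], [0.0, 0.0, 1.0]], 'tool_from_camera': [[1.0, 0.0003, -0.0005, -0.0012], [-0.0001, 0.9555, 0.295, -0.0754], [0.0006, -0.295, 0.9555, -0.1236], [0.0, 0.0, 0.0, 1.0]]}
```

View pics/scene0.png

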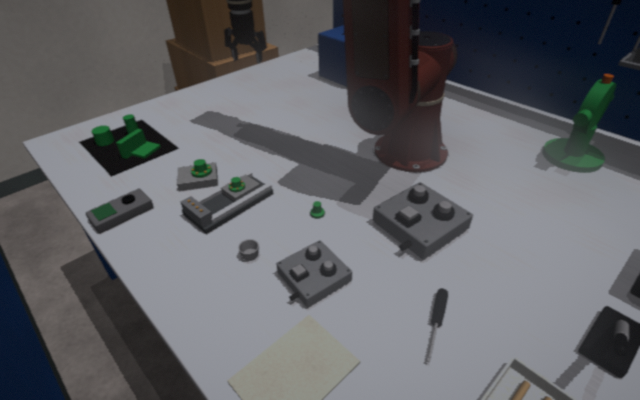

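View pics/top0.png

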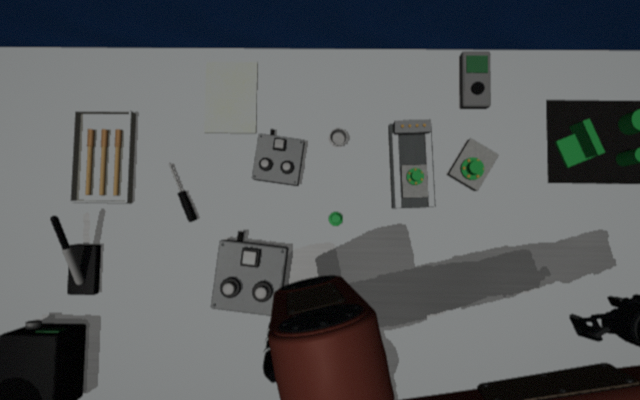

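Candidates: carriers at top (414,180), in the channel, and (473,165), loose on the bench. Boxes at (278,158), about 48 px, and (251,275), about 75 px. I expect the in-channel carrier and the smaller box (130 mm is about 48 px), and will confirm with an enlarged crop.

Run:
```python
import cv2
i=cv2.imread("pics/top0.png")
c=i[105:225,240:510];c=cv2.convertScaleAbs(c,alpha=1.5)
cv2.imwrite("pics/crop0.png",cv2.resize(c,None,fx=2.95,fy=2.95,interpolation=cv2.INTER_CUBIC))
```

```text
(no output)
```

View pics/crop0.png

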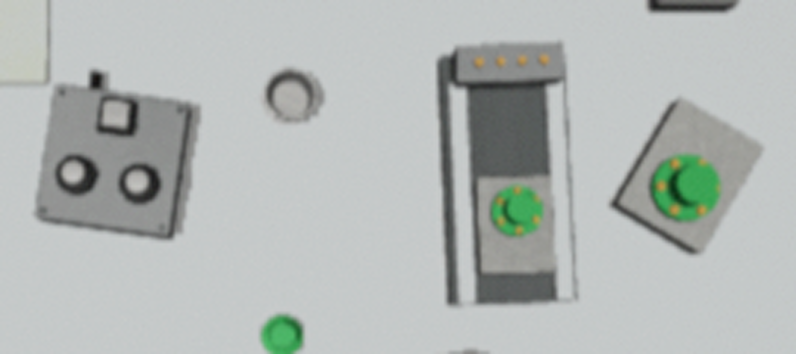

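View pics/wrist0.png

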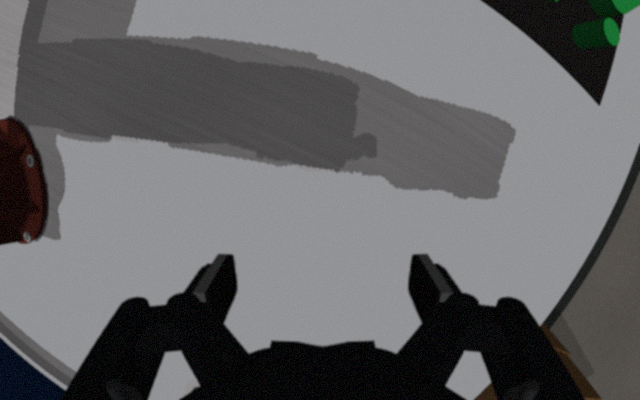

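The crop confirms the in-channel carrier (crop (516,225)), smaller than the loose one at (687,175). The small box is at crop (118,160), with its round keys at (76,173) and (139,183) and the stop key at (117,114).

```bash
cat > h.py <<'E'
import numpy as np,cv2
from plant import eyes
def cast(c,uv,z):
    uv=np.atleast_2d(uv);K=c["intrinsics"];R=c["R"];C=-R.T@c["t"]
    d=np.c_[uv,np.ones(len(uv))]@np.linalg.inv(K).T@R
    return C+d*((z-C[2])/d[:,2])[:,None]
E
python3 - <<'E'
from h import *
from scipy import ndimage
c=eyes.camera("top");g=cv2.cvtColor(c["img"],cv2.COLOR_RGB2GRAY)
P=lambda l:np.array(l)/2.95+[240,105]-.33
f=lambda n,l,z:print(n,(cast(c,P(l),z)*1000).round(0)[:,:2].tolist())
f("carrier tops TL TR BR BL",[(477,178),(549,176),(554,272),(482,274)],.042)
f("stop top TL TR",[(455,47),(561,42),(565,79),(458,83)],.056)
f("rail near ends TL..",[(450,303),(576,299)],.02)
f("channel edges at near end (rail inner tops)",[(477,302),(556,299)],.032)
f("tin",[(292,95)],.032);f("cap",[(282,335)],.03);f("box top corners",[(55,84),(193,105),(173,236),(38,216)],.04)
f("stopkey",[(117,114)],.06)
for z,p in((.064,(74,172)),(.064,(138,182))):
    x,y=P(p).astype(int);w=g[y-8:y+9,x-8:x+9];m=(w>120)
    l,n=ndimage.label(m);k=l==l[8,8];cy,cx=ndimage.center_of_mass(k)
    q=np.array([cx+x-8,cy+y-8]);print("key",w[8,8],k.sum(),q.round(1),(cast(c,q,z)*1000).round(1))
for n,p in (("model",(519,208)),):
    hsv=cv2.cvtColor(c["img"],cv2.COLOR_RGB2HSV)
f("model boss",[(523,207)],.07)
E
```

```text
carrier tops TL TR BR BL [[599.0, -169.0], [602.0, -236.0], [512.0, -240.0], [509.0, -173.0]]
stop top TL TR [[719.0, -146.0], [725.0, -244.0], [690.0, -247.0], [686.0, -148.0]]
rail near ends TL.. [[483.0, -147.0], [488.0, -266.0]]
channel edges at near end (rail inner tops) [[484.0, -171.0], [487.0, -244.0]]
tin [[678.0, 5.0]]
cap [[451.0, 12.0]]
box top corners [[685.0, 229.0], [666.0, 98.0], [542.0, 115.0], [559.0, 242.0]]
stopkey [[653.0, 167.0]]
key 120 277 [264.  161.9] [[600.5 207.4  64. ]]
key 122 12 [285.8 166.9] [[587.4 147.8  64. ]]
model boss [[569.0, -205.0]]
```

```bash
python3 -m creep '[[-0.206,-0.344,0.05,0,0,-2.744,0.02],[-0.206,-0.344,0.05,0,0,-2.744,0.02],[-0.206,-0.344,0.05,0,0,-2.744,0.02],[-0.206,-0.344,0.05,0,0,-2.744,0.02],[-0.206,-0.344,0.05,0,0,-2.744,0.02],[-0.206,-0.344,0.05,0,0,-2.744,0.02],[-0.206,-0.344,0.05,0,0,-2.744,0.02],[-0.206,-0.344,0.05,0,0,-2.744,0.02],[-0.206,-0.344,0.05,0,0,-2.744,0.02],[-0.206,-0.344,0.05,0,0,-2.744,0.02]]' 40
```

```text
t: 1.03
tool_pos: [0.4809, -0.2048, 0.1996]
tcp_rot: [0.998, 0.065, 0.0, -0.001]
force: [-0.4, -0.1, -0.3]
gripper_width: 0.235
```

```bash
python3 -m creep '[[0,0,0,0,0,-1.488,0.02],[0,0,0,0,0,-1.488,0.02],[0,0,0,0,0,-1.488,0.02],[0,0,0,0,0,-1.488,0.02],[0,0,0,0,0,-1.488,0.02],[0,0,0,0,0,-1.488,0.02],[0,0,0,0,0,-1.488,0.02],[0,0,0,0,0,-1.488,0.02],[0,0,0,0,0,-1.488,0.02],[0,0,0,0,0,-1.488,0.02]]'
python3 -m creep '[[0,0,0,0,0,-0.25,0.02],[0,0,0,0,0,-0.25,0.02],[0,0,0,0,0,-0.25,0.02]]'
cat >> h.py <<'E'
from plant import get_obs
from scipy.spatial.transform import Rotation as Ro
def pose():
    o=get_obs();return np.array(o["tool_pos"]),Ro.from_quat(o["tcp_rot"]).as_matrix(),o
def wcast(c,p,R,uv,z):
    uv=np.atleast_2d(uv).astype(float);K=c["intrinsics"];q=(uv-[K[0,2],K[1,2]])/K[0,0]
    r=np.linalg.norm(q,axis=1);s=np.sinc(r/np.pi)
    d=np.c_[q*s[:,None],np.cos(r)];T=c["tool_from_camera"]
    C=p+R@T[:3,3];D=d@T[:3,:3].T@R.T
    return C+D*((z-C[2])/D[:,2])[:,None]
E
python3 - <<'E'
from h import *
p,R,o=pose();c=eyes.camera("wrist");np.savez("w1.npz",p=p,R=R)
cv2.imwrite("pics/w1.png",c["img"][:,:,::-1]);print(o["t"],p,R.round(3).tolist())
E
```

```text
t: 1.87
tool_pos: [0.4808, -0.2048, 0.1995]
tcp_rot: [0.771, 0.636, 0.0, -0.0]
force: [0.6, -0.2, 0.2]
gripper_width: 0.235
t: 2.12
tool_pos: [0.4807, -0.2047, 0.1993]
tcp_rot: [0.684, 0.729, 0.0, -0.0]
force: [-0.2, 0.2, -0.1]
gripper_width: 0.236
2.1167 [ 0.48070227 -0.20468776  0.19925756] [[-0.064, 0.998, -0.0], [0.998, 0.064, 0.001], [0.001, 0.0, -1.0]]
```

View pics/w1.png

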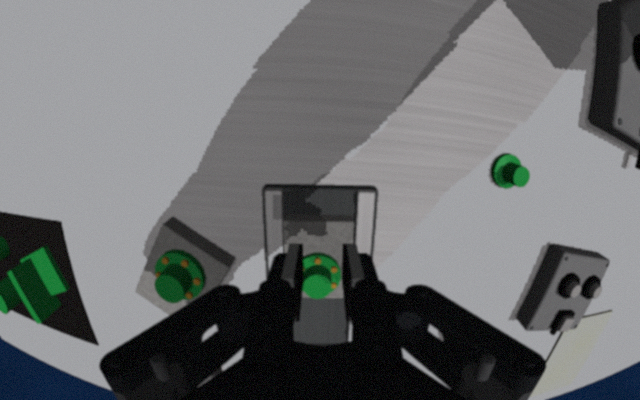

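Run:
```python
import cv2
i=cv2.imread("pics/w1.png");cv2.imwrite("pics/w1c.png",cv2.resize(cv2.convertScaleAbs(i[170:300,250:390],alpha=1.6),None,fx=4.6,fy=4.6,interpolation=cv2.INTER_CUBIC))
```

```text
(no output)
```

View pics/w1c.png

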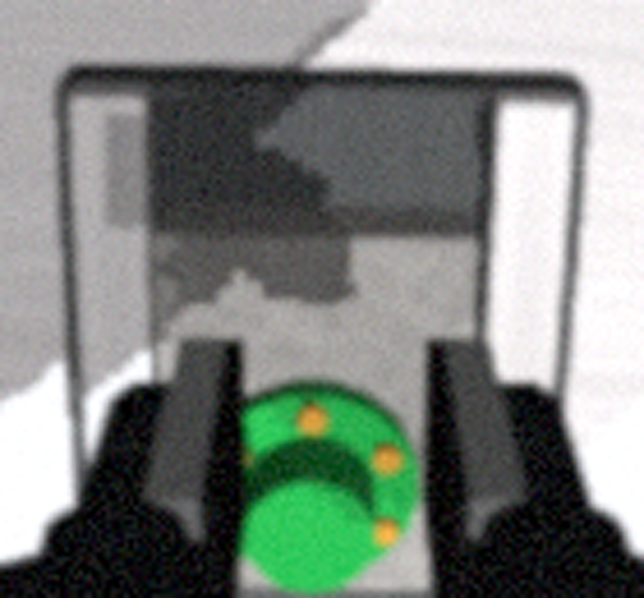

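Run:
```python
from h import *
c=eyes.camera("wrist");d=np.load("w1.npz");p,R=d["p"],d["R"]
P=lambda l:np.array(l)/4.6+[250,170]-.4
f=lambda n,l,z:print(n,(wcast(c,p,R,P(l),z)*1000).round(1)[:,:2].tolist())
f("carrier near top edge L,R",[(155,236),(480,236)],.042)
f("plate near edge top L,R",[(70,70),(580,80)],.02)
f("rail near inner L R (top)",[(148,95),(494,97)],.032)
f("rail R inner far",[(485,340)],.032)
```

```text
carrier near top edge L,R [[513.5, -239.1], [509.1, -170.5]]
plate near edge top L,R [[484.1, -261.6], [479.2, -148.7]]
rail near inner L R (top) [[485.5, -242.6], [481.3, -169.2]]
rail R inner far [[537.7, -165.5]]
```

```bash
python3 -m creep '[[-0.001,0,0.04,0,0,0.01,0.02],[-0.001,0,0.08,0,0,0.01,0.02],[-0.001,0,0.11,0,0,0.01,0.02],[-0.001,0,0.13,0,0,0.01,0.02],[-0.001,0,0.14,0,0,0.01,0.02],[-0.001,0,0.148,0,0,0.01,0.02],[-0.001,0,0.150,0,0,0.01,0.02],[-0.001,0,0.150,0,0,0.01,0.02]]'
python3 - <<'E'
from h import *
p,R,o=pose();print(o["t"],p,o["force"]);c=eyes.camera("wrist");s=eyes.camera("scene")["img"]
cv2.imwrite("pics/w2.png",c["img"][:,:,::-1]);cv2.imwrite("pics/s2.png",cv2.resize(s[130:250,130:330,::-1],None,fx=4,fy=4,interpolation=cv2.INTER_CUBIC))
E
```

```text
t: 2.88
tool_pos: [0.4812, -0.2059, 0.05]
tcp_rot: [0.692, 0.722, 0.001, 0.0]
force: [-0.6, 0.8, 0.9]
gripper_width: 0.239
2.8833 [ 0.48122117 -0.20585862  0.050043  ] [-0.64678671  0.77819993  0.92239333]
```

View pics/w2.png

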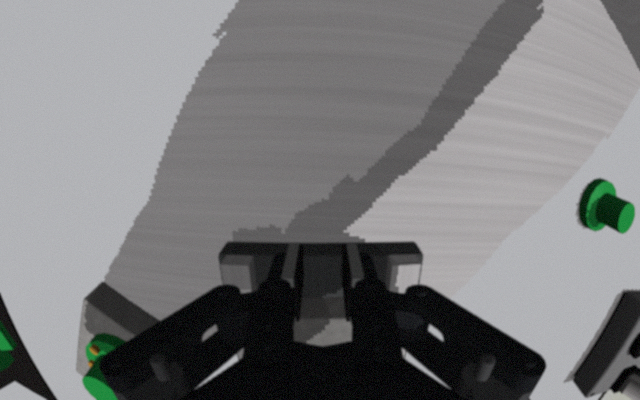

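View pics/s2.png

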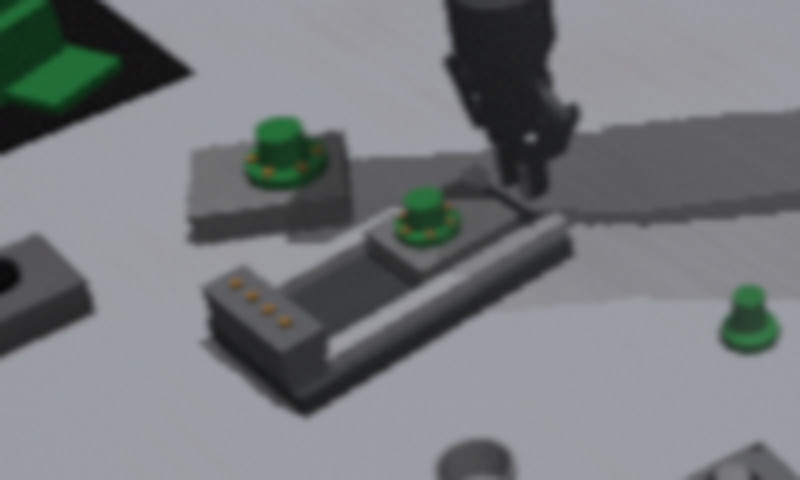

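```bash
python3 -m creep '[[0,0.008,0.001,0,0,0,0.02],[0,0.016,0.001,0,0,0,0.02],[0,0.022,0.001,0,0,0,0.02],[0,0.028,0.001,0,0,0,0.02],[0,0.034,0.001,0,0,0,0.02],[0.0005,0.040,0.001,0,0,0,0.02],[0.0005,0.046,0.001,0,0,0,0.02],[0.0005,0.052,0.001,0,0,0,0.02],[0.0005,0.058,0.001,0,0,0,0.02],[0.0005,0.064,0.001,0,0,0,0.02]]'
python3 - <<'E'
from h import *
p,R,o=pose();print(o["t"],p,o["force"]);c=eyes.camera("wrist");s=eyes.camera("scene")["img"]
cv2.imwrite("pics/s3.png",cv2.resize(s[130:250,130:330,::-1],None,fx=4,fy=4,interpolation=cv2.INTER_CUBIC))
E
```

```text
t: 3.82
tool_pos: [0.5461, -0.2028, 0.0498]
tcp_rot: [0.691, 0.722, 0.001, 0.001]
force: [-2.3, -0.3, 1.3]
gripper_width: 0.236
3.8167 [ 0.54609015 -0.20277901  0.04982355] [-2.27579102 -0.3348169   1.28324182]
```

View pics/s3.png

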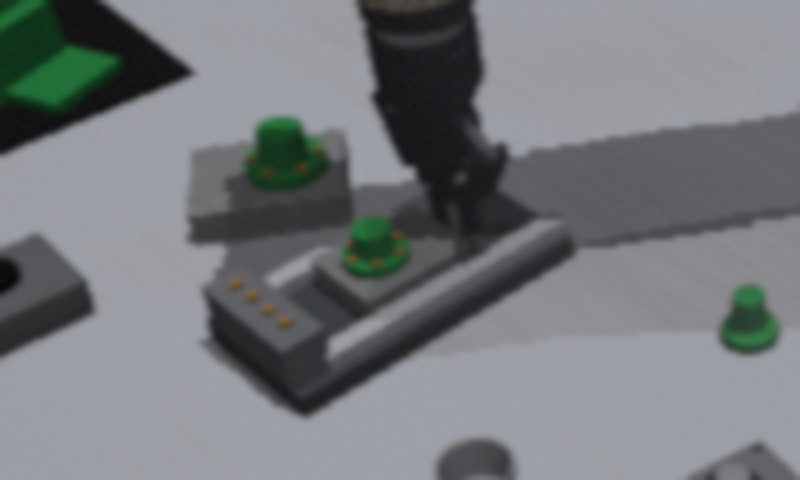

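The carrier slides at about 2 N, and the fingers are clear of the flange.

```bash
python3 -m creep '[[0,0.006,0,0,0,0,0.02],[0,0.012,0,0,0,0,0.02],[0,0.018,0,0,0,0,0.02],[0,0.024,0,0,0,0,0.02],[0,0.028,0,0,0,0,0.02],[0,0.031,0,0,0,0,0.02],[0,0.033,0,0,0,0,0.02]]'
python3 -m creep '[[0,0.002,0,0,0,0,0.02],[0,0.003,0,0,0,0,0.02],[0,0.004,0,0,0,0,0.02],[0,0.005,0,0,0,0,0.02]]'
```

```text
t: 4.5
tool_pos: [0.5799, -0.2013, 0.0499]
tcp_rot: [0.691, 0.723, 0.001, 0.001]
force: [-1.1, 0.1, -0.3]
gripper_width: 0.233
t: 4.83
tool_pos: [0.5849, -0.2011, 0.05]
tcp_rot: [0.691, 0.723, 0.001, 0.001]
force: [-0.7, 0.8, 0.6]
gripper_width: 0.235
```

```bash
python3 -m creep '[[0,0.001,0,0,0,0,0.02],[0,0.002,0,0,0,0,0.02],[0,0.003,0,0,0,0,0.02]]'
python3 -m creep '[[0,0.001,0,0,0,0,0.02],[0,0.002,0,0,0,0,0.02],[0,0.003,0,0,0,0,0.02]]'
python3 - <<'E'
from h import *
p,R,o=pose();print(o["t"],p,o["force"]);s=eyes.camera("scene")["img"]
cv2.imwrite("pics/s4.png",cv2.resize(s[160:250,170:290,::-1],None,fx=6,fy=6,interpolation=cv2.INTER_CUBIC))
E
```

```text
t: 5.08
tool_pos: [0.5879, -0.201, 0.05]
tcp_rot: [0.691, 0.723, 0.001, 0.001]
force: [-1.5, 0.5, -1.0]
gripper_width: 0.234
t: 5.33
tool_pos: [0.589, -0.2009, 0.0499]
tcp_rot: [0.691, 0.722, -0.001, -0.001]
force: [-17.2, -0.7, 10.0]
gripper_width: 0.232
5.3333 [ 0.58904486 -0.20092558  0.04987424] [-17.1701781   -0.66147212  10.0214074 ]
```

View pics/s4.png

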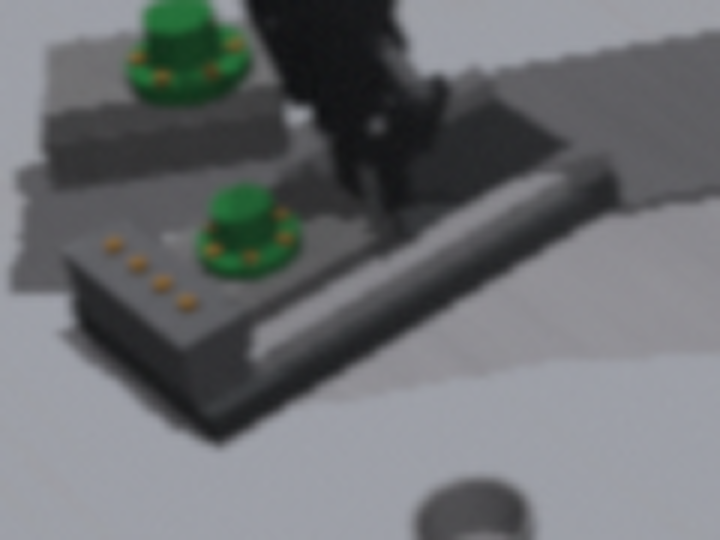

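Force jumped to 17 N and motion stopped at TCP x = 0.589 (predicted 0.586–0.589), and the carrier looks flush in the image. I'll back off, lift, and go look at the keys.

```bash
python3 -m creep '[[0,-0.010,0,0,0,0,0.02],[0,-0.03,0,0,0,0,0.02],[0,-0.04,0,0,0,0,0.02],[0,-0.04,-0.03,0,0,0,0.02],[0,-0.04,-0.07,0,0,0,0.02],[0,-0.04,-0.11,0,0,0,0.02],[0,-0.04,-0.15,0,0,0,0.02],[0,-0.04,-0.15,0,0,0,0.02]]'
python3 - <<'E'
from h import *
p,R,o=pose();print(o["t"],p,o["force"]);c=eyes.camera("top")
cv2.imwrite("pics/t5.png",cv2.resize(cv2.convertScaleAbs(c["img"][105:225,370:450,::-1],alpha=1.5),None,fx=5,fy=5,interpolation=cv2.INTER_CUBIC))
print("to (530,174,.21):",R.T@(np.array([.530,.174,.21])-p))
E
```

```text
t: 6.05
tool_pos: [0.5526, -0.2045, 0.2096]
tcp_rot: [0.691, 0.722, 0.0, 0.006]
force: [0.5, -0.7, 1.1]
gripper_width: 0.232
6.05 [ 0.55256685 -0.20446315  0.20955247] [ 0.54235686 -0.67887679  1.09906298]
to (530,174,.21): [ 0.37907488 -0.00591391 -0.00332772]
```

View pics/t5.png

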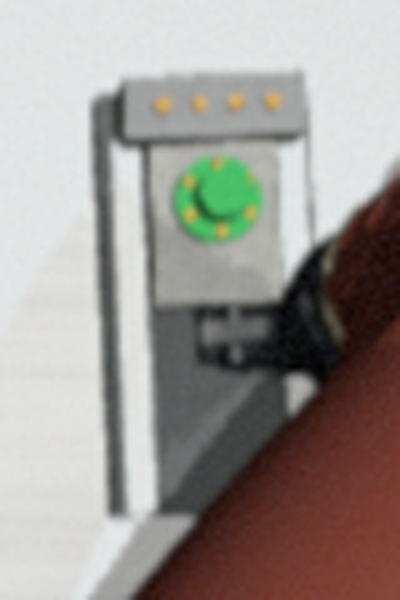

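The carrier is flush with the stop, with no gap at crop row 140. Next, the keys.

```bash
python3 -m creep '[[0.04,-0.006,-0.003,0,0,0.173,0.05],[0.08,-0.006,-0.003,0,0,0.173,0.05],[0.12,-0.006,-0.003,0,0,0.173,0.05],[0.16,-0.006,-0.003,0,0,0.173,0.05],[0.20,-0.006,-0.003,0,0,0.173,0.05],[0.24,-0.006,-0.003,0,0,0.173,0.05],[0.28,-0.006,-0.003,0,0,0.173,0.05],[0.32,-0.006,-0.003,0,0,0.173,0.05],[0.36,-0.006,-0.003,0,0,0.173,0.05],[0.379,-0.006,-0.003,0,0,0.173,0.05]]'
python3 -m creep '[[0,0,0,0,0,0,0.05],[0,0,0,0,0,0,0.05]]'
python3 - <<'E'
from h import *
p,R,o=pose();c=eyes.camera("wrist");np.savez("w6.npz",p=p,R=R)
print(o["t"],p,R.round(3).tolist(),o["gripper_width"]*85.4)
cv2.imwrite("pics/w6.png",c["img"][:,:,::-1])
E
```

```text
t: 6.93
tool_pos: [0.5283, 0.1784, 0.2058]
tcp_rot: [0.75, 0.661, 0.001, 0.003]
force: [-0.2, -0.0, 0.2]
gripper_width: 0.584
t: 7.1
tool_pos: [0.5278, 0.1796, 0.205]
tcp_rot: [0.749, 0.662, 0.0, 0.003]
force: [0.6, 0.1, 0.0]
gripper_width: 0.584
7.1 [0.52778103 0.17957402 0.20495572] [[0.123, 0.992, 0.004], [0.992, -0.123, -0.004], [-0.003, 0.005, -1.0]] 49.90632401146544
```

View pics/w6.png

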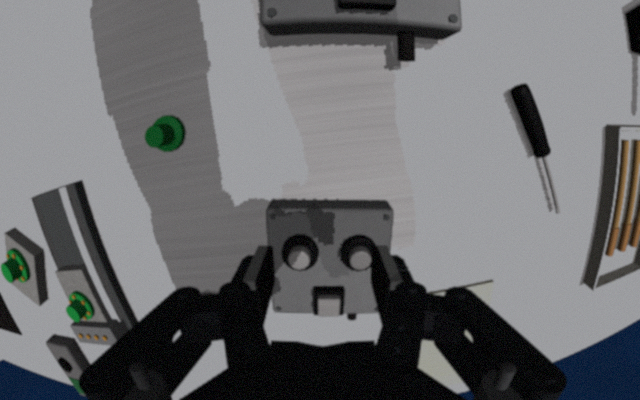

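Run:
```python
import cv2
i=cv2.imread("pics/w6.png");cv2.imwrite("pics/w6c.png",cv2.resize(cv2.convertScaleAbs(i[190:325,250:410],alpha=1.5),None,fx=4.4,fy=4.4,interpolation=cv2.INTER_CUBIC))
```

```text
(no output)
```

View pics/w6c.png

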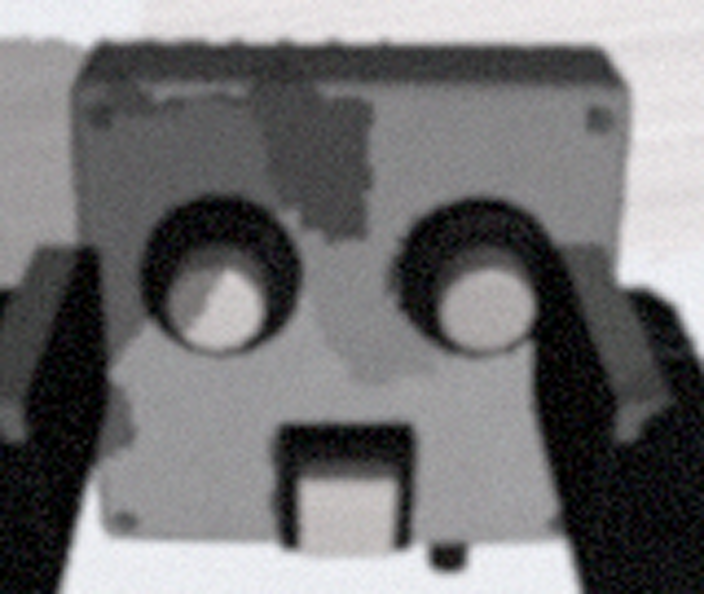

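Run:
```python
from h import *
c=eyes.camera("wrist");d=np.load("w6.npz");p,R=d["p"],d["R"]
P=lambda l:np.array(l)/4.4+[250,190]-.4
f=lambda n,l,z:print(n,(wcast(c,p,R,P(l),z)*1000).round(1)[:,:2].tolist())
k=wcast(c,p,R,P([(215,310),(488,310)]),.064);print((k*1000).round(1),np.linalg.norm(k[0]-k[1]))
f("right key extents L R",[(165,312),(265,312)],.064)
f("left key extents L R",[(440,312),(537,312)],.064)
f("stop",[(347,512)],.060)
f("box near corners",[(75,85),(627,85)],.04)
m=k.mean(0);v=k[1]-k[0];print("mid",m,"yaw of row",np.degrees(np.arctan2(v[1],v[0])),"tool x yaw",np.degrees(np.arctan2(R[1,0],R[0,0])))
t=c["tool_from_camera"]
for uv in [(40,245),(78,245),(100,248),(555,243),(600,243)]:
  for y in(-.011,):
    q=(P([uv])[0]-c["intrinsics"][:2,2])/c["intrinsics"][0,0];r=np.linalg.norm(q)
    D=t[:3,:3]@np.r_[q*np.sin(r)/r,np.cos(r)];C=t[:3,3];print(uv,(1000*(C+D*(y-C[1])/D[1])).round(1))
```

```text
[[590.  149.4  64. ]
 [597.5 208.8  64. ]] 0.05991514001221726
right key extents L R [[589.3, 138.3], [591.7, 160.2]]
left key extents L R [[596.5, 198.3], [599.5, 219.6]]
stop [[651.1, 171.5]]
box near corners [[542.4, 122.6], [557.7, 246.7]]
mid [0.5937146  0.17910756 0.064     ] yaw of row 82.82723058742089 tool x yaw 82.90830907487042
(40, 245) [-30.2 -11.   13.1]
(78, 245) [-25.9 -11.   13.3]
(100, 248) [-23.3 -11.   12.6]
(555, 243) [ 27.5 -11.   13.9]
(600, 243) [ 32.7 -11.   13.6]
```

Wrist view: round keys at (590,149) and (597,209), 59.9 mm apart (60 expected), which agrees with the top camera within 2 mm. Now I'll move above their midpoint.

Run:
```python
from h import *
p,R,o=pose();print(p,o["qvel"].round(3),R.T@(np.array([.5937,.1791,.105])-p), Ro.from_matrix(R.T@np.array([[np.cos(a:=np.radians(82.8)),np.sin(a),0],[np.sin(a),-np.cos(a),0],[0,0,-1]]).T.T).as_rotvec())
```

```text
[0.52830876 0.17763898 0.20529173] [-0.021 -0.005 -0.001  0.001  0.     0.002] [0.01009    0.06415497 0.1005928 ] [ 0.0052493   0.00376088 -0.00104089]
```

```bash
python3 -m creep '[[0.010,0.03,0,0.005,0.004,0,0.053],[0.010,0.064,0,0.005,0.004,0,0.053],[0.010,0.064,0.03,0.005,0.004,0,0.053],[0.010,0.064,0.06,0.005,0.004,0,0.053],[0.010,0.064,0.09,0.005,0.004,0,0.053],[0.010,0.064,0.10,0.005,0.004,0,0.053],[0.010,0.064,0.10,0.005,0.004,0,0.053],[0.010,0.064,0.10,0.005,0.004,0,0.053]]'
python3 - <<'E'
from h import *
p,R,o=pose();c=eyes.camera("wrist");s=eyes.camera("scene")["img"]
print(o["t"],p,R.T@(np.array([.5937,.1791,.105])-p),o["gripper_width"]*85.4,o["force"],R[2])
cv2.imwrite("pics/w7.png",cv2.resize(cv2.convertScaleAbs(c["img"][200:360,200:440,::-1],alpha=1.6),None,fx=3.3,fy=3.3,interpolation=cv2.INTER_CUBIC))
cv2.imwrite("pics/s7.png",cv2.resize(cv2.convertScaleAbs(s[190:310,250:400,::-1],alpha=1.4),None,fx=5,fy=5,interpolation=cv2.INTER_CUBIC))
E
```

```text
t: 7.87
tool_pos: [0.5937, 0.1781, 0.1064]
tcp_rot: [0.751, 0.66, 0.0, 0.0]
force: [1.3, 0.0, 0.7]
gripper_width: 0.623
7.8667 [0.59369773 0.17809336 0.10635735] [ 0.00099852 -0.00012651  0.00135745] 53.18446552206185 [1.25050791 0.02066294 0.65544354] [ 1.37574127e-04  2.48368677e-04 -9.99999960e-01]
```

View pics/w7.png

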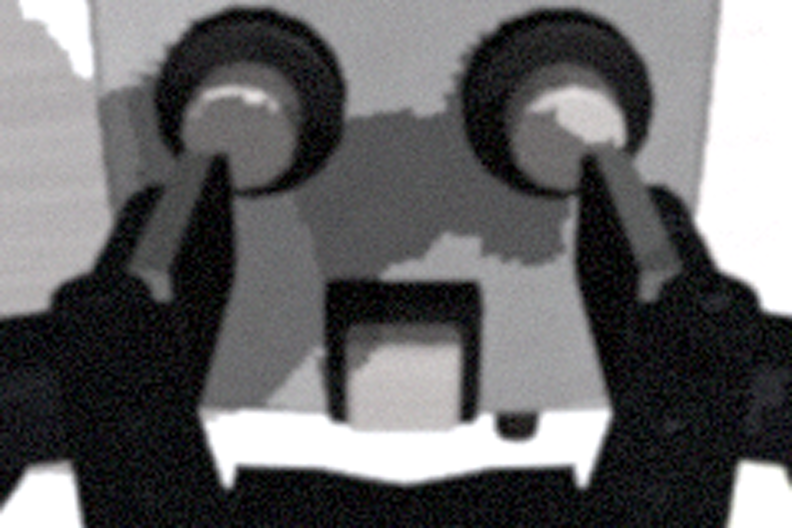

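View pics/s7.png

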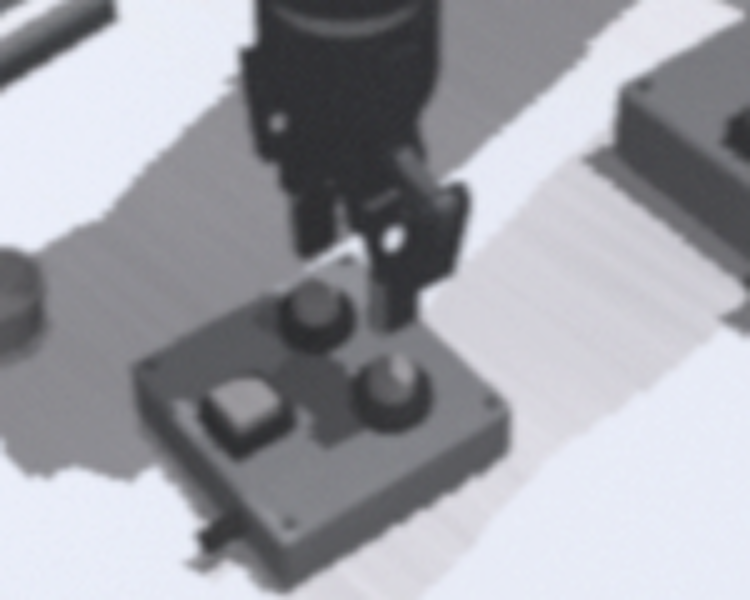

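Run:
```python
from h import *
c=eyes.camera("wrist");p,R,o=pose()
P=lambda l:np.array(l)/3.3+[200,200]-.4
k=wcast(c,p,R,P([(239,137),(569,137)]),.064);m=k.mean(0)
print((k*1000).round(1),m,"tool frame:",((k-p)@R*1000).round(1),p)
e=wcast(c,p,R,P([(182,140),(297,140),(510,137),(627,137)]),.064);print(((e-p)@R*1000).round(1))
t=c["tool_from_camera"]
for uv in [(205,152),(225,152),(588,150),(608,150)]:
    q=(P([uv])[0]-c["intrinsics"][:2,2])/c["intrinsics"][0,0];r=np.linalg.norm(q)
    D=t[:3,:3]@np.r_[q*np.sin(r)/r,np.cos(r)];C=t[:3,3];print(uv,(1000*(C+D*(-.011-C[1])/D[1])).round(1))
```

```text
[[592.2 150.1  64. ]
 [599.8 209.5  64. ]] [0.59602318 0.17977309 0.064     ] tool frame: [[-28.9   0.7  44.2]
 [ 30.9   0.8  44.3]] [0.59497037 0.17885902 0.10823736]
[[-39.6   1.5  44.2]
 [-18.3   1.2  44.2]
 [ 20.1   0.6  44.3]
 [ 41.8   1.   44.3]]
(205, 152) [-28.6 -11.   12.7]
(225, 152) [-25.6 -11.   12.9]
(588, 150) [ 28.5 -11.   13.6]
(608, 150) [ 31.6 -11.   13.4]
```

```bash
python3 -m creep '[[0.001,0.0005,0.008,0,0,0,0.053],[0.001,0.0005,0.016,0,0,0,0.053],[0.001,0.0005,0.022,0,0,0,0.053],[0.001,0.0005,0.024,0,0,0,0.053],[0.001,0.0005,0.024,0,0,0,0.053]]'
python3 - <<'E'
from h import *
p,R,o=pose();print(o["t"],p,o["force"],R[2],R.T@(np.array([.595,.1795,.083])-p))
s=eyes.camera("scene")["img"]
cv2.imwrite("pics/s8.png",cv2.resize(cv2.convertScaleAbs(s[210:310,260:380,::-1],alpha=1.4),None,fx=6,fy=6,interpolation=cv2.INTER_CUBIC))
E
```

```text
t: 8.43
tool_pos: [0.5948, 0.1798, 0.083]
tcp_rot: [0.751, 0.661, 0.001, 0.001]
force: [-0.5, -0.3, -0.6]
gripper_width: 0.62
8.4333 [0.59483891 0.17982562 0.08297227] [-0.50644671 -0.31912518 -0.56918451] [ 5.44689946e-04  1.92440461e-03 -9.99998000e-01] [-3.02604805e-04  2.01054314e-04 -2.75048607e-05]
```

View pics/s8.png

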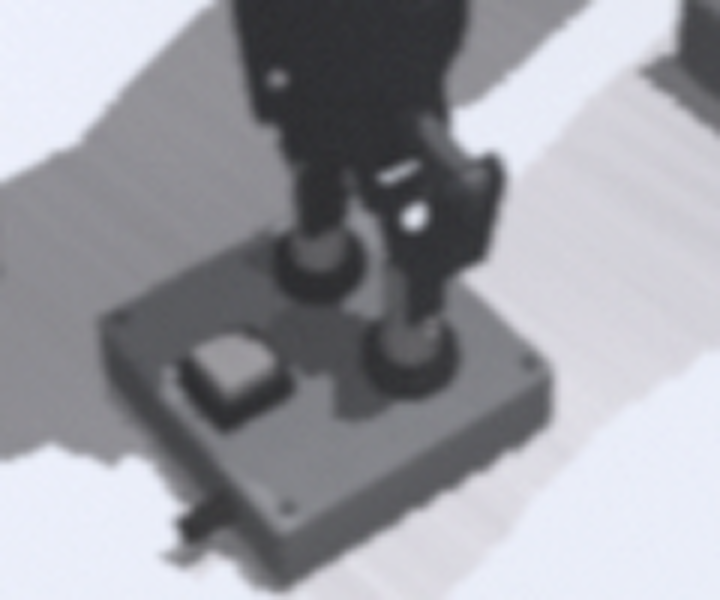

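Both tips hang centred just over the two round keys, and the stop key is clear. Pressing slowly.

```bash
for i in 1 ; do python3 -m creep '[[0,0,0.002,0,0,0,0.053],[0,0,0.004,0,0,0,0.053],[0,0,0.006,0,0,0,0.053],[0,0,0.008,0,0,0,0.053]]'; python3 -m creep '[[0,0,0.001,0,0,0,0.053],[0,0,0.002,0,0,0,0.053],[0,0,0.002,0,0,0,0.053]]';python3 -m creep '[[0,0,0.001,0,0,0,0.053],[0,0,0.002,0,0,0,0.053],[0,0,0.002,0,0,0,0.053]]'; done
```

```text
t: 8.82
tool_pos: [0.5954, 0.1799, 0.076]
tcp_rot: [0.75, 0.661, 0.001, 0.001]
force: [-1.9, -0.5, 5.9]
gripper_width: 0.622
t: 9.07
tool_pos: [0.5954, 0.1799, 0.0744]
tcp_rot: [0.75, 0.661, 0.001, 0.001]
force: [-3.5, 0.1, 7.8]
gripper_width: 0.617
t: 9.32
tool_pos: [0.5954, 0.1799, 0.0731]
tcp_rot: [0.75, 0.661, 0.001, 0.001]
force: [-4.8, -0.5, 9.2]
gripper_width: 0.62
```

```bash
python3 -m creep '[[0,0,0.001,0,0,0,0.053],[0,0,0.002,0,0,0,0.053],[0,0,0.002,0,0,0,0.053]]';python3 -m creep '[[0,0,0.001,0,0,0,0.053],[0,0,0.002,0,0,0,0.053],[0,0,0.002,0,0,0,0.053]]'
```

```text
t: 9.57
tool_pos: [0.5954, 0.1799, 0.0718]
tcp_rot: [0.75, 0.661, 0.002, 0.001]
force: [-3.8, 0.0, 9.1]
gripper_width: 0.62
t: 9.82
tool_pos: [0.5954, 0.1799, 0.0714]
tcp_rot: [0.75, 0.661, 0.002, 0.001]
force: [-7.7, -1.6, 13.5]
gripper_width: 0.619
```

Run:
```python
from h import *
p,R,o=pose();print(o["t"],p,o["force"],o["ft_torque"],R[2])
s=eyes.camera("scene")["img"];c=eyes.camera("wrist")["img"]
cv2.imwrite("pics/s9.png",cv2.resize(cv2.convertScaleAbs(s[210:310,260:380,::-1],alpha=1.4),None,fx=6,fy=6,interpolation=cv2.INTER_CUBIC))
cv2.imwrite("pics/w9.png",cv2.resize(cv2.convertScaleAbs(c[200:360,200:440,::-1],alpha=1.6),None,fx=3.3,fy=3.3,interpolation=cv2.INTER_CUBIC))
```

```text
9.8167 [0.59544103 0.1799124  0.07143376] [-7.65442891 -1.5504482  13.51684696] [-0.28747677  1.49618051 -0.02512497] [ 5.01407965e-04  4.36625845e-03 -9.99990342e-01]
```

View pics/s9.png

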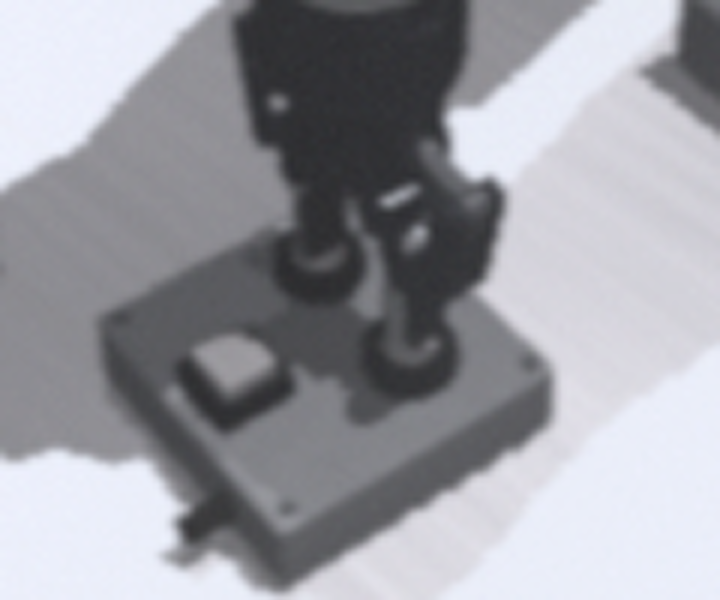

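View pics/w9.png

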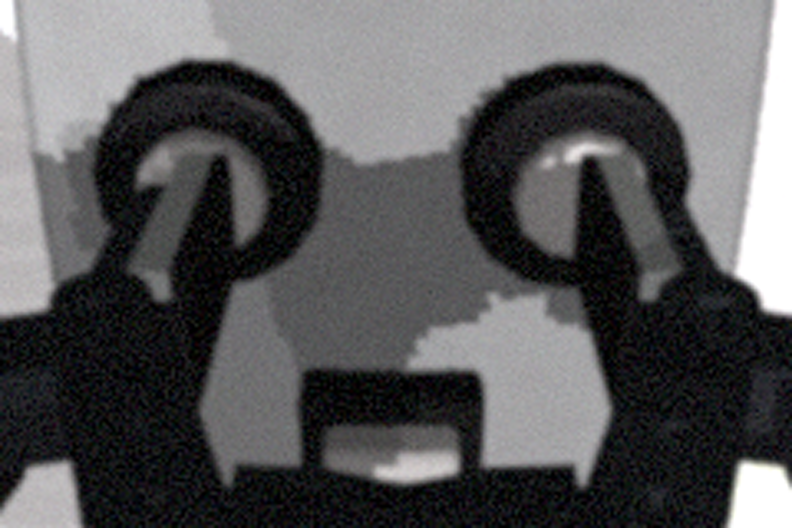

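```bash
python3 -m creep '[[0,0,0.002,0,0,0,0.053],[0,0,0.003,0,0,0,0.053],[0,0,0.003,0,0,0,0.053]]'; python3 -m creep '[[0,0,0.003,0,0,0,0.053],[0,0,0.003,0,0,0,0.053],[0,0,0.003,0,0,0,0.053]]'
```

```text
t: 10.17
tool_pos: [0.5955, 0.1799, 0.0713]
tcp_rot: [0.75, 0.661, 0.002, 0.002]
force: [-11.3, -1.9, 24.7]
gripper_width: 0.619
t: 10.42
tool_pos: [0.5955, 0.18, 0.0713]
tcp_rot: [0.75, 0.661, 0.002, 0.002]
force: [-13.5, -3.3, 24.7]
gripper_width: 0.622
```

```bash
for i in 1 2 3 4; do python3 -m creep '[[0,0,0.003,0,0,0,0.053],[0,0,0.003,0,0,0,0.053],[0,0,0.003,0,0,0,0.053],[0,0,0.003,0,0,0,0.053],[0,0,0.003,0,0,0,0.053],[0,0,0.003,0,0,0,0.053],[0,0,0.003,0,0,0,0.053],[0,0,0.003,0,0,0,0.053],[0,0,0.003,0,0,0,0.053],[0,0,0.003,0,0,0,0.053]]'; done
python3 - <<'E'
from h import *
p,R,o=pose();print(o["t"],p,o["force"],o["ft_torque"],R[2])
c=eyes.camera("wrist")["img"]
cv2.imwrite("pics/w10.png",cv2.resize(cv2.convertScaleAbs(c[200:360,200:440,::-1],alpha=1.6),None,fx=3.3,fy=3.3,interpolation=cv2.INTER_CUBIC))
E
```

```text
t: 11.25
tool_pos: [0.5955, 0.18, 0.0713]
tcp_rot: [0.75, 0.661, 0.002, 0.003]
force: [-13.7, -2.4, 25.5]
gripper_width: 0.619
t: 12.08
tool_pos: [0.5955, 0.18, 0.0713]
tcp_rot: [0.75, 0.661, 0.002, 0.003]
force: [-13.4, -2.5, 25.1]
gripper_width: 0.622
t: 12.92
tool_pos: [0.5955, 0.18, 0.0713]
tcp_rot: [0.75, 0.661, 0.002, 0.003]
force: [-12.7, -2.1, 25.8]
gripper_width: 0.625
t: 13.75
tool_pos: [0.5954, 0.18, 0.0713]
tcp_rot: [0.75, 0.661, 0.003, 0.004]
force: [-13.6, -3.1, 25.0]
gripper_width: 0.622
13.75 [0.59543562 0.17997305 0.07125062] [-13.55136871  -3.08230545  24.98432598] [-0.41840971  2.90667396 -0.0903204 ] [-0.00116134  0.00915043 -0.99995746]
```

View pics/w10.png

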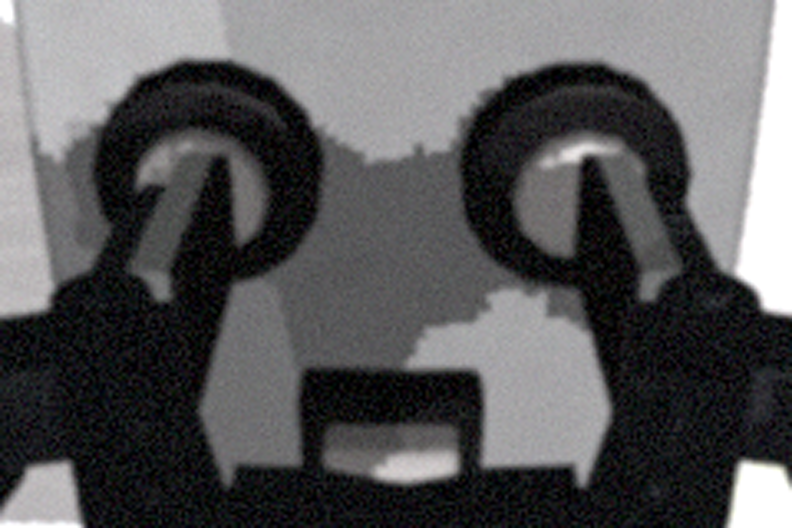

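Held over 3 s bottomed, with both keys equally sunk. Releasing straight up.

```bash
python3 -m creep '[[0,0,-0.002,0,0,0,0.053],[0,0,-0.005,0,0,0,0.053],[0,0,-0.010,0,0,0,0.053],[0,0,-0.02,0,0,0,0.053],[0,0,-0.05,0,0,0,0.053],[0,0,-0.08,0,0,0,0.053],[0,-0.03,-0.12,0,0,0,0.053],[0,-0.06,-0.14,0,0,0,0.053],[0,-0.06,-0.14,0,0,0,0.053],[0,-0.06,-0.14,0,0,0,0.053]]'
python3 - <<'E'
from h import *
p,R,o=pose();print(o["t"],p,o["force"])
c=eyes.camera("wrist");t=eyes.camera("top")["img"];s=eyes.camera("scene")["img"]
cv2.imwrite("pics/w11.png",c["img"][:,:,::-1])
cv2.imwrite("pics/t11.png",cv2.resize(cv2.convertScaleAbs(t[100:240,160:460,::-1],alpha=1.5),None,fx=2.6,fy=2.6,interpolation=cv2.INTER_CUBIC))
cv2.imwrite("pics/s11.png",cv2.resize(cv2.convertScaleAbs(s[150:350,170:460,::-1],alpha=1.4),None,fx=2.7,fy=2.7,interpolation=cv2.INTER_CUBIC))
E
```

```text
t: 14.63
tool_pos: [0.5349, 0.1884, 0.2137]
tcp_rot: [0.75, 0.662, 0.004, 0.005]
force: [0.6, -1.3, 0.2]
gripper_width: 0.616
14.6333 [0.53489055 0.18835823 0.21366548] [ 0.57896238 -1.31546756  0.22066866]
```

View pics/s11.png

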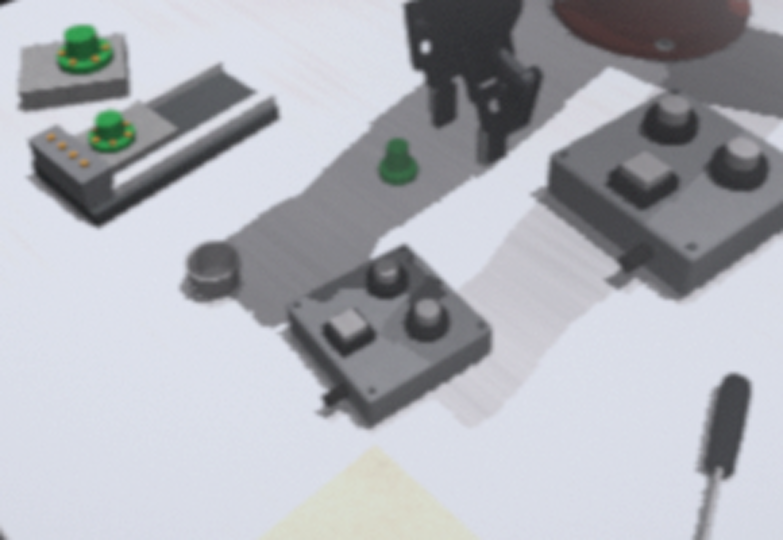

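View pics/t11.png

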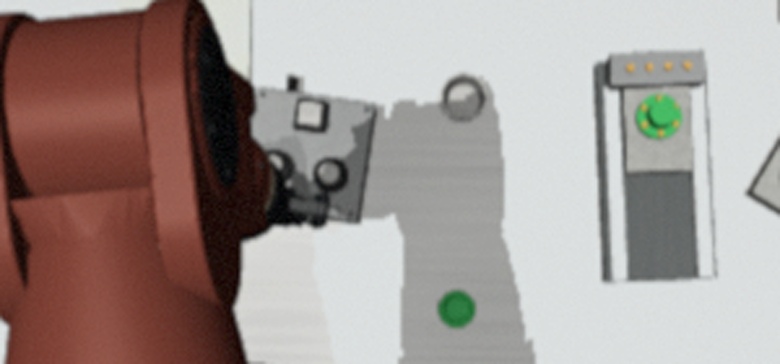

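All the keys are up, the carrier is flush, and the tin, cap and screwdriver haven't moved. The gripper is in the air and clear.

```bash
python3 -c "
from plant import ticket
print(ticket.job_done())"
```

```text
the job is handed in; nothing more can be done
None
```

I finished both steps and handed the job in at about 15 s; the hand-in gives no verdict.

- **Carrier:** I pushed it along the channel at about 2 N until it met the stop block. There the force rose to 17 N, with the TCP at x = 0.589 m, at the end of the range I had predicted (0.586–0.589 m). The fingers stayed clear of the green flange in the pictures.
- **Start keys:** I pressed both together, one under each fingertip. They bottomed out at 25 N in total and stayed down for over 3 s, then I let go of both straight up.
- **Last checks:** The pictures show the carrier against the stop block and all three keys up. The tin, cap and screwdriver look unmoved, and the force on the tool is back to about 1 N, which is noise.
- **Disagreements:** The top and wrist cameras placed the keys up to 2 mm apart. A rougher estimate from the box corners was about 5 mm off, so I used the wrist camera. While pressing there was also a sideways force of about 13 N at the fingertips.
- **Not measured directly:** I had no reading of key travel or of the force on each key. Full travel is inferred from about 8 mm of descent, the hard stop and the wrist picture.

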